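# Push the kit carton home in the empty rack lane

## Robot

A 7-joint arm with a two-finger parallel gripper is mounted at the origin on the work surface. World frame = base frame: x ahead of the robot, y to its left, z up, the work surface at z = 0. Lengths are in m, angles in rad, forces in N, time in s.
With the tool pointing down it reaches from about 0.35 to 0.9 m from the base axis. Payload 8.1 kg.
Tool frame: the origin (TCP) lies at the very end of the fingers, on their centre line; the grasp point (between the pads) lies 19 mm behind it (arm.tcp_to_grasp is the z of the grasp point in the tool frame, in m); z points along the fingers, y is the line along which they close (so a half turn about z gives the same grasp; the last joint's range is limited). The gripper opens to 92 mm and grips with 3 to 60 N. Pads are 19 mm wide; open, the fingers measure 130 mm over their backs; the gripper's body (75 mm by 190 mm) begins 47 mm behind the grasp point.
Start: joints at [-1.358, 0.434, 0.025, 1.573, -0.012, 1.134, -0.075], TCP at [0.194, 0.594, 0.227] pointing down, gripper open.
Joint ranges: [-2.62, 2.62], [-0.44, 2.09], [-1.27, 1.32], [0.08, 2.57], [-1.32, 4.46], [0.12, 2], [-2.74, 2.74]. Speed limits (rad/s): [2.22, 2.22, 3.01, 3.01, 3.14, 3.14, 3.14].

## Interface

Orientations are given as a rotation vector (axis times angle).
In Python, from cell import readout, vision, sign_off, arm gives the robot as it stands. The module is installed in compiled form; this text tells all that it offers.
- The arm moves only by the shell command python3 -m creep 'ROWS' [FORCE]. ROWS is JSON, a list of rows, each a list of 5 numbers: the shift along the tool's x, y, z in units of 4 cm (1.0 is 4 cm), then the turn about the tool's z in units of 4 degrees (1.0 is 4 degrees), then the opening, from 0 (shut) to 1 (fully open). A call has 1 to 12 rows; each row shifts and turns the commanded pose from where the row before left it, along the tool's axes as they then stand; what a row does not reach is not made up. A row lasts 1/8 s, in which the tool goes at most 62.5 mm and 10.7 degrees, less where a joint would pass 70% of its speed; a pose out of reach is approached as far as the arm can. A call with a number of a shift or a turn outside -1 to 1 is refused whole. A call with a gripper value outside its range is refused whole. The fingers move at their own pace and stop on an object; FORCE is the grip in N (left out, the last holds). Time passes only in rows, so rows that do not move let the fingers close. It gives the time, the measured TCP pose, the force, the opening and the grip force at its end, in the units of the state.
- readout.observe(): the state, without advancing time (a new reading comes with each control period).
- vision.get_image(name): name is "side" or "top" or "wrist"; returns a dict with "pixels" (420x560x3 uint8, blue, green, red), "z_map" (420x560 float32, m along the optical axis (not along the pixel's ray), 0 where there is no reading), "camera_matrix" (3x3 intrinsics, pixels), "position" and "rotation" of the camera in the world. Camera axes: x right, y up, looking along -z (the intrinsics and any distortion apply to the point x, -y, -z); pixel columns grow to the right and rows downward; lengths in m; the calibration is good to about 2 mm. A picture is of the moment at which its call begins.
- sign_off(): hands the job in; it is judged then, once.
The state is a dict: "clock": time; "joints": joint angles; "dq": joint speeds; "joint_efforts": joint torques, N m; "position": TCP position; "ee_rot": TCP orientation; "force": force on the tool from outside, world axes, zero at the start; "ft_torque": the same for the moment, N m; "width": opening from 0.0 (shut) to 1.0 (fully open); "gripper_force": force on a finger pad.
Only numpy, scipy, OpenCV 4.12 (cv2) and the standard library are available. Lean on these libraries where they do the work, as an engineer would, in place of code of your own. Each camera call takes 0.05 s, during which the arm holds its last target. There are 200 camera calls.

## Task

A carton of service kits has been set down roughly, more or less crooked and off to one side, in front of the one empty lane of the stock rack. With your fingertips push it into line and then down that lane until it sits square against the end stop, without the carton touching either guide rail on the way (they scuff its labels). Do not grip or lift the carton, and leave everything else on the bench alone.

Things in the scene. Friction and masses are not known exactly. Their poses are not given: they have to be found in the camera images.
- carton: the cardboard carton to be put away, standing more or less crooked on the plywood board in front of the empty lane: 100 (x) by 90 (y) by 60 high, mm, 0.25 to 0.5 kg, too wide for most grippers. Origin at the centre of its underside, z up; its x points roughly into the lane (within 0.4 rad). It slides on the board (friction about 0.5 to 0.7), and stays where it is left.
- lane: the empty lane, the one to fill (mm). Origin midway between its two guide rails, at its mouth (front of their straight part), on the board's top face, 15 above the bench; x points into the lane, y left, z up. A 40 high end stop with rubber buffers closes its far end, buffer face at x = 160: the carton is home with its origin at x = 110, y = 0 and its x along the lane's, 14 clear on each side.
- lane_left: left (+y) guide rail of the empty lane (mm): upright folded steel, 22 high, 3 thick, straight from x = 0 to 160, inner face at y = +59; at the front a 17 long lip flares outwards to y = 67 at x = -15. Origin and axes coincide with the lane's.
- lane_right: right (-y) guide rail of the empty lane (mm): mirror image of the left one, inner face at y = -59 (118 between the rails). Origin and axes coincide with the lane's.
- lane_b: a neighbouring lane, same form and size as the empty one, 150 or 300 mm to one side of it, with a carton already home
- lane_c: the other neighbouring lane, same form and size, also with a carton already home
- rack: the fixed plywood board that carries the three lanes: 380 (x) by 500 (y) by 15 thick, mm; origin at the centre of its underside on the bench; the lane mouths lie 10 nearer the robot than its centre (at its x = -10), which leaves a flat apron 180 deep in front of the rails.
- stock_b: the cardboard carton already home in the neighbouring lane_b, 100 x 90 x 60 high (mm); leave it alone
- stock_c: the cardboard carton already home in lane_c, 100 x 90 x 60 high (mm); leave it alone
- tape: roll of black tape lying flat in the front of lane_b, 48 mm across, 19 high (mm); leave it alone
- small_box: little cardboard box in the front of lane_c, 36 x 55 x 28 high (mm); leave it alone
- spray: aerosol can standing on the bench left of the board, 52 mm across, 190 high (mm); leave it alone
- first_stage: chromed regulator first stage standing on the bench right of the board, about 70 x 50 x 66 high (mm); leave it alone
- hammer: mallet-sized hammer, 300 long, lying on the bench at the left (mm); leave it alone
- wrench: spanner, 180 long, lying on the bench at the right (mm); leave it alone
There are look-alikes about, which are no part of the job. What is shaped like the carton but green, red or yellow is not meant.

How it is judged:
By the outcome, as a careful person would: the job done as asked, in the order asked, and still so for the second after the job is handed in, with the robot touching nothing.
It also fails if it takes over 64 s, if anything falls off the work surface, if the arm or the gripper's body presses on something with over 40 N, if the wrist force passes 120 N, or if a joint passes its speed limit or range.

## Working session

There is one attempt and no reset: what is moved stays moved. The work goes in short steps, Python scripts to look and compute and a shell command to move; the robot and the scene stay as the last step left them, time stands still between calls to the robot, and variables do not carry over. Pictures are saved under pics/ and viewed, at most 10 in all, crops included, and the job is handed in when it is done.

```bash
mkdir -p pics
cat > h.py <<'E'
import numpy as np, cv2
from cell import readout, vision, sign_off, arm
def cloud(im):
    z=im["z_map"]; K=np.array(im["camera_matrix"]); h,w=z.shape
    u,v=np.meshgrid(np.arange(w),np.arange(h))
    p=np.stack([(u-K[0,2])/K[0,0]*z,-(v-K[1,2])/K[1,1]*z,-z],-1)
    R=np.array(im["rotation"]); 
    if R.shape!=(3,3): R=cv2.Rodrigues(R.astype(float))[0]
    P=p@R.T+np.array(im["position"]); P[z==0]=np.nan
    return P
E
python3 - <<'E'
from h import *
for n in("top","side"):
    im=vision.get_image(n); cv2.imwrite(f"pics/{n}0.png",im["pixels"]); np.savez(f"{n}0.npz",P=cloud(im),px=im["pixels"])
    print(n,im["position"],im["rotation"],im["camera_matrix"])
print(readout.observe(), arm.tcp_to_grasp)
E
```

```text
top [ 0.27452452 -0.01345975  1.382903  ] [ 0.13041242 -0.09389975 -1.56400174] [[512.77410088   0.         279.07758669]
 [  0.         512.77410088 220.3792967 ]
 [  0.           0.           1.        ]]
side [ 0.20414885 -0.83778279  1.00145871] [ 0.73602286 -0.12861178 -0.28704389] [[465.80162709   0.         278.33572655]
 [  0.         465.80162709 212.04584731]
 [  0.           0.           1.        ]]
{'clock': 0.1, 'joints': array([-1.35763109,  0.43519608,  0.02498705,  1.57399468, -0.01157416,
        1.13403878, -0.07513324]), 'dq': array([ 0.00016758, -0.00169918,  0.00014914, -0.00184229, -0.00159834,
        0.00060994,  0.00050381]), 'joint_efforts': array([ 2.97338083e-03, -6.69122672e+01,  9.87754315e-01, -3.15148902e+01,
       -6.06018165e-02,  3.73983965e-02,  4.88550938e-05]), 'position': array([0.19401121, 0.59363149, 0.22600148]), 'ee_rot': array([-4.94094569e-01, -3.10242267e+00,  2.34173228e-03]), 'force': array([0.45540659, 0.40897169, 0.14949592]), 'ft_torque': array([-0.01652097,  0.06440609, -0.00480761]), 'gripper_force': 0.0, 'width': 1.0011517980095344} -0.0188
```

View pics/top0.png

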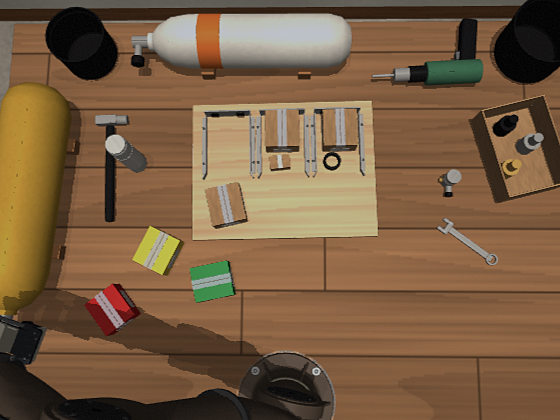

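View pics/side0.png

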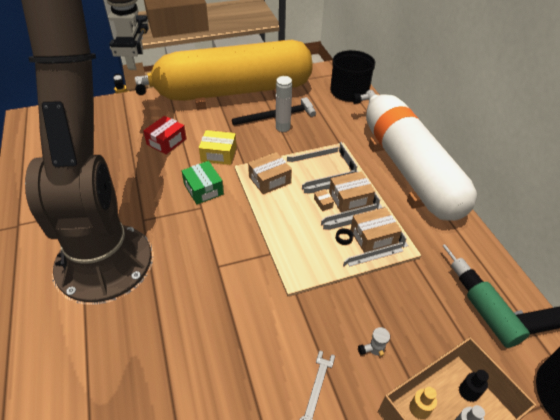

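Candidates in the top picture: the brown carton at (226,204), which stands crooked on the apron in front of the left, empty lane. The others are stock cartons (282,130) and (340,130), both home, and green (212,282), yellow (157,250) and red (112,310). I choose (226,204). Next I'll measure it and the lane, and check it in a close crop.

```bash
cat >> h.py <<'E'
def rect(P,lo,hi,x0,x1,y0,y1):
    m=(P[...,2]>lo)&(P[...,2]<hi)&(P[...,0]>x0)&(P[...,0]<x1)&(P[...,1]>y0)&(P[...,1]<y1)
    return m,P[m]
E
python3 - <<'E'
from h import *
d=np.load("top0.npz");P=d["P"];px=d["px"]
for u,v in((226,204),(282,130),(340,130),(240,225),(205,150),(253,150),(310,150),(362,140),(230,112)): print(u,v,P[v,u].round(4))
c=P[204,226]
m,Q=rect(P,.068,.085,c[0]-.09,c[0]+.09,c[1]-.09,c[1]+.09)
r=cv2.minAreaRect((Q[:,:2]*1000).astype(np.float32));print("carton",len(Q),r,Q[:,2].mean())
# board
m,Q=rect(P,.010,.020,.3,.9,-.4,.4)
mm=cv2.morphologyEx(m.astype(np.uint8),cv2.MORPH_OPEN,np.ones((3,3)));n,l,s,_=cv2.connectedComponentsWithStats(mm);k=1+s[1:,4].argmax()
print("board",cv2.minAreaRect((P[l==k][:,:2]*1000).astype(np.float32)))
# stock cartons
for u,v in((282,130),(340,130)):
    c=P[v,u];m,Q=rect(P,.068,.085,c[0]-.08,c[0]+.08,c[1]-.065,c[1]+.065);print("stock",cv2.minAreaRect((Q[:,:2]*1000).astype(np.float32)))
m,Q=rect(P,.026,.045,.3,.95,-.4,.4)
vis=px.copy();vis[m]=(0,0,255)
cv2.imwrite("pics/crop0.png",cv2.resize(np.hstack([px[90:245,185:315],vis[90:245,185:315]]),None,fx=3,fy=3,interpolation=2)[:600])
E
```

```text
226 204 [0.5056 0.1557 0.0737]
282 130 [0.7048 0.0112 0.0732]
340 130 [ 0.705  -0.1422  0.0716]
240 225 [0.4589 0.1246 0.0118]
205 150 [0.6616 0.2212 0.0341]
253 150 [0.6653 0.0914 0.0206]
310 150 [ 0.6664 -0.0649  0.0164]
362 140 [ 0.6942 -0.2074  0.0174]
230 112 [0.7644 0.1534 0.0469]
carton 1305 ((506.9327697753906, 157.54840087890625), (100.7670669555664, 90.03531646728516), 12.969818115234375) 0.07449670628895663
board ((615.1838989257812, -58.50852966308594), (378.785400390625, 366.4480285644531), 1.348168969154358)
stock ((710.8441772460938, 11.063159942626953), (103.34856414794922, 89.90906524658203), 1.1367968320846558)
stock ((712.9385375976562, -142.4377899169922), (101.44861602783203, 90.22273254394531), 0.768784761428833)
```

View pics/crop0.png

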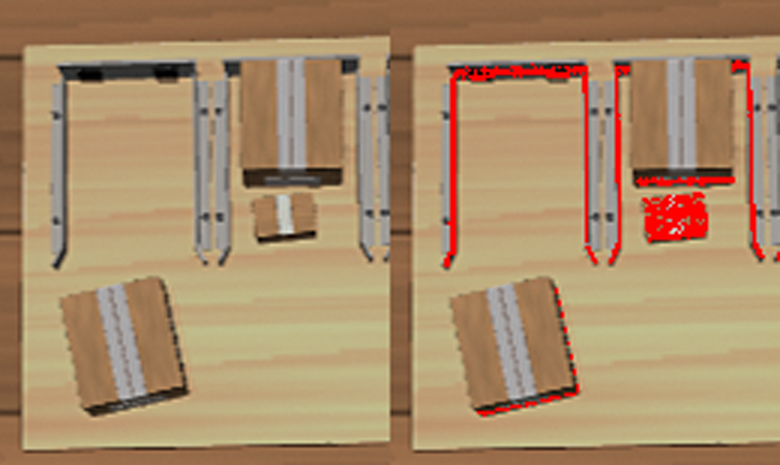

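The crop shows the brown carton with the silver tape strip at crop (125,345), turned about 13° left, with the empty lane's rails at crop columns 58 and 200. Next I'll fit the rails.

Run:
```python
from h import *
d=np.load("top0.npz");P=d["P"]
for a in((.19,.26),(.07,.125),(.055,.09)):
    m,Q=rect(P,.028,.045,.61,.74,*a)
    if len(Q)<10: print(a,len(Q));continue
    f=np.polyfit(Q[:,0],Q[:,1],1)
    q=Q[abs(Q[:,1]-np.polyval(f,Q[:,0]))<.006];f=np.polyfit(q[:,0],q[:,1],1)
    r=q[:,1]-np.polyval(f,q[:,0])
    print(a,len(q),"slope",f[0],"y@.6",np.polyval(f,.6),"y@.75",np.polyval(f,.75),"std",r.std(),"minmax",r.min(),r.max(),q[:,2].mean())
m,Q=rect(P,.045,.062,.74,.80,.09,.22)
print("stop",len(Q),np.polyfit(Q[:,1],Q[:,0],1),np.percentile(Q[:,0],[2,50,98]),Q[:,1].min(),Q[:,1].max(),np.percentile(Q[:,2],[50,98]))
m,Q=rect(P,.026,.045,.56,.64,.06,.25)
for s in(Q[Q[:,1]>.17],Q[Q[:,1]<.13]): 
    i=s[:,0].argsort()[:4]; print("lip",s[i].round(4).tolist())
# board left/front edge
m,Q=rect(P,.009,.022,.40,.82,-.3,.3)
print("board left y",[ (x,round(float(Q[abs(Q[:,0]-x)<.01][:,1].max()),4)) for x in(.45,.55,.65,.75)],"right",[ (x,round(float(Q[abs(Q[:,0]-x)<.01][:,1].min()),4)) for x in(.45,.55,.65,.75)])
print("front",[ (y,round(float(Q[abs(Q[:,1]-y)<.01][:,0].min()),4)) for y in(.2,.1,0,-.1,-.2)],"back",[ (y,round(float(Q[abs(Q[:,1]-y)<.01][:,0].max()),4)) for y in(.2,.1,0,-.1,-.2)])
```

```text
(0.19, 0.26) 94 slope 0.024014826921255946 y@.6 0.21809794223012577 y@.75 0.22170016626831415 std 0.0012944158417540867 minmax -0.0021717661217575956 0.0021703600207205465 0.03571314446964857
(0.07, 0.125) 14 slope 0.012072040115177367 y@.6 0.09767877615632145 y@.75 0.09948958217359806 std 0.0002250191739991487 minmax -0.000379697688911218 0.0004815813462727414 0.034961761739519086
(0.055, 0.09) 66 slope 0.033254455680405276 y@.6 0.06727279129288462 y@.75 0.07226095964494542 std 0.0010713351913988391 minmax -0.00194235910429158 0.0019216545956795283 0.035727571052070715
stop 111 [-0.02812766  0.76933669] [0.75879179 0.76494422 0.76843251] 0.1011025548471603 0.21898307150438795 [0.05160868 0.05833249]
lip [[0.584, 0.2248, 0.033], [0.5849, 0.2228, 0.0289], [0.5863, 0.2245, 0.0347], [0.5877, 0.2229, 0.0287]]
lip [[0.5622, 0.1243, 0.032], [0.5876, 0.0763, 0.0291], [0.588, 0.0899, 0.0274], [0.5882, 0.0891, 0.0384]]
board left y [(0.45, 0.252), (0.55, 0.2551), (0.65, 0.2583), (0.75, 0.261)] right [(0.45, -0.2438), (0.55, -0.2819), (0.65, -0.2401), (0.75, -0.2371)]
front [(0.2, 0.4201), (0.1, 0.423), (0, 0.424), (-0.1, 0.4267), (-0.2, 0.4296)] back [(0.2, 0.798), (0.1, 0.8014), (0, 0.8031), (-0.1, 0.8061), (-0.2, 0.8089)]
```

Lane: mouth at about (0.600, 0.157), yaw about 0.027 rad. The carton is at lane (-93, +3) mm, turned about +11°. I'll turn the tool to the lane, then go behind the carton.

```bash
cat >> h.py <<'E'
M=np.array([.600,.1572]);YAW=.027
ex=np.array([np.cos(YAW),np.sin(YAW)]);ey=np.array([-ex[1],ex[0]])
def lane(p): d=np.asarray(p)[...,:2]-M; return np.stack([d@ex,d@ey],-1)
def tool():
    s=readout.observe();R=cv2.Rodrigues(np.array(s["ee_rot"]))[0]
    psi=np.arctan2(-R[1,0],-R[0,0])-YAW
    print("t %.2f lane mm %s z %.1f psi deg %.2f tilt %.3f F %s w %.2f"%(s["clock"],(lane(s["position"])*1e3).round(1),s["position"][2]*1e3,np.degrees(psi),R[2,2],s["force"].round(1),s["width"]))
    return s,R
def carton(P=None):
    P=cloud(vision.get_image("top")) if P is None else P
    L=lane(P); z=P[...,2]
    m=(z>.069)&(z<.082)&(abs(L[...,1])<.085)&(L[...,0]>-.2)&(L[...,0]<.18)
    n,l,s,_=cv2.connectedComponentsWithStats(cv2.morphologyEx(m.astype(np.uint8),cv2.MORPH_OPEN,np.ones((3,3))));k=1+s[1:,4].argmax()
    c,wh,a=cv2.minAreaRect((L[l==k]*1000).astype(np.float32)); a=(a+45)%90-45
    print("carton lane mm",np.round(c,1),"wh",np.round(wh,1),"yaw deg %.2f"%a,"n",s[k,4])
E
python3 -m creep '[[0,0,0,-0.98,0.5],[0,0,0,-0.98,0.5],[0,0,0,-0.98,0.5],[0,0,0,-0.98,0.5],[0,0,0,-0.98,0.5],[0,0,0,0,0.5]]'
python3 -m creep '[[-0.42,-0.93,0,0,0.5],[-0.42,-0.93,0,0,0.5],[-0.42,-0.93,0,0,0.5],[-0.42,-0.93,0,0,0.5],[-0.42,-0.93,0,0,0.5],[-0.42,-0.93,0,0,0.5],[-0.42,-0.93,0,0,0.5],[-0.42,-0.93,0,0,0.5],[-0.42,-0.93,0,0,0.5],[-0.42,-0.93,0,0,0.5],[-0.42,-0.93,0,0,0.5],[-0.42,-0.93,0,0,0.5]]'
python3 -c "
from h import *
carton(np.load('top0.npz')['P']);tool()"
```

```text
clock: 0.85
position: [0.1941, 0.5938, 0.2263]
ee_rot: [0.04, -3.141, 0.001]
force: [-0.5, 0.0, 0.7]
width: 0.504
gripper_force: 0.0
clock: 2.35
position: [0.4077, 0.1519, 0.2268]
ee_rot: [-0.038, 3.141, 0.001]
force: [0.4, 0.2, 0.3]
width: 0.499
gripper_force: 0.0
carton lane mm [-93.    2.9] wh [100.8  90. ] yaw deg 11.43 n 1247
t 2.35 lane mm [-1.923e+02 -1.000e-01] z 226.8 psi deg -0.15 tilt -1.000 F [0.4 0.2 0.3] w 0.50
```

```bash
python3 -m creep '[[0,0,0.6,0,0.5],[0,0,0.6,0,0.5],[0,0,0.6,0,0.5],[0,0,0.6,0,0.5],[0,0,0.6,0,0.5],[0,0,0.6,0,0.5],[0,0,0.6,0,0.5],[0,0,0.4,0,0.5],[0,0,0.2,0,0.5],[0,0,0,0,0.5]]'
python3 -m creep '[[-0.3,0,0,0,0.5],[-0.3,0,0,0,0.5],[-0.15,0,0,0,0.5],[-0.1,0,0,0,0.5],[-0.1,0,0,0,0.5],[-0.1,0,0,0,0.5],[0,0,0,0,0.5]]'
python3 - <<'E'
from h import *
tool()
im=vision.get_image("top");P=cloud(im);cv2.imwrite("pics/top1.png",cv2.resize(im["pixels"][90:300,150:350],None,fx=2.8,fy=2.8));carton(P)
E
```

```text
clock: 3.6
position: [0.4073, 0.153, 0.0346]
ee_rot: [0.04, -3.141, 0.0]
force: [0.7, 0.4, 0.2]
width: 0.498
gripper_force: 0.0
clock: 4.47
position: [0.45, 0.1542, 0.0347]
ee_rot: [-0.041, 3.14, 0.0]
force: [-0.7, 1.6, -0.0]
width: 0.5
gripper_force: 0.2
t 4.47 lane mm [-150.1    1. ] z 34.7 psi deg -0.07 tilt -1.000 F [-0.7  1.6 -0. ] w 0.50
carton lane mm [-68.9 -27.5] wh [75.5 33.4] yaw deg 8.66 n 254
```

View pics/top1.png

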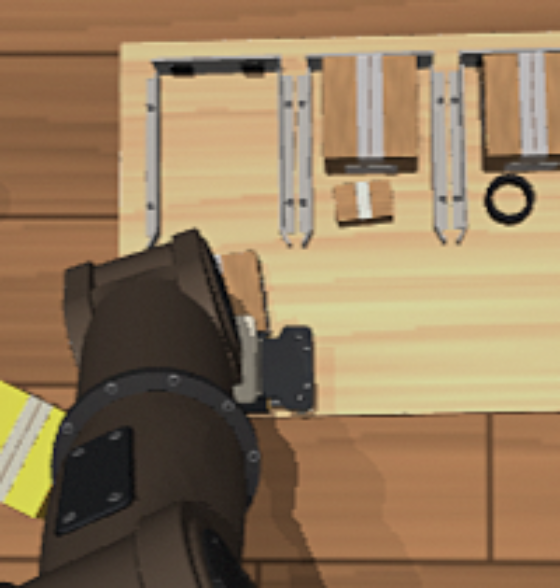

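The arm hides most of the carton from above, with only its right edge showing at about (255,280). I'll check the side and wrist cameras.

```bash
cat >> h.py <<'E'
def both(save=None):
    for n in("side","wrist"):
        im=vision.get_image(n);print(n,end=" ")
        if save: cv2.imwrite(f"pics/{n}{save}.png",im["pixels"])
        try: carton(cloud(im))
        except Exception as e: print(e)
E
python3 - <<'E'
from h import *
both("1")
a=cv2.imread("pics/side1.png");b=cv2.imread("pics/wrist1.png")
cv2.imwrite("pics/sw1.png",np.hstack([cv2.resize(a[100:310,180:460],(400,300)),cv2.resize(b,(400,300))]))
E
```

```text
side carton lane mm [-65.2   1.6] wh [65.  93.1] yaw deg 5.60 n 411
wrist carton lane mm [-138.4   14.8] wh [14.9 36.3] yaw deg 31.97 n 664
```

View pics/sw1.png

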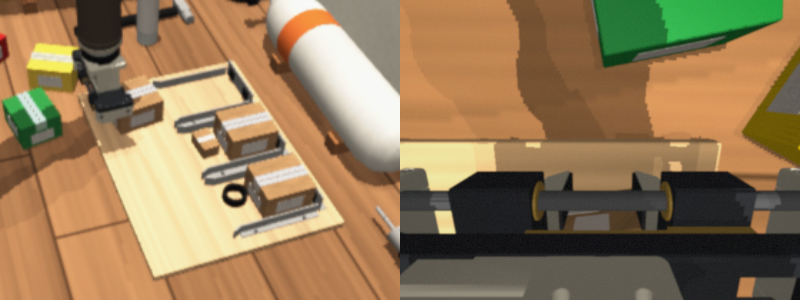

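The side view shows the carton pushed by the fingers, front edge free of the lips, at crop (140,100). The wrist camera looks back at the robot, so it's no use here. I'll push a little more, then back off for a clean look.

```bash
python3 -m creep '[[-0.06,0,0,0,0.5],[-0.06,0,0,0,0.5],[-0.06,0,0,0,0.5],[0,0,0,0,0.5]]'
python3 - <<'E'
from h import *
tool();both()
E
python3 -m creep '[[0.3,0,0,0,0.5],[0.6,0,0,0,0.5],[0.8,0,-0.8,0,0.5],[0.5,0.8,-0.8,0,0.5],[0,0.9,-0.8,0,0.5],[0,0.9,-0.6,0,0.5],[0,0.9,0,0,0.5],[0,0.9,0,0,0.5],[0,0.9,0,0,0.5],[0,0,0,0,0.5]]'
python3 - <<'E'
from h import *
tool();carton();both()
E
```

```text
clock: 5.12
position: [0.4571, 0.1545, 0.0347]
ee_rot: [-0.041, 3.141, 0.0]
force: [-1.8, 1.4, -0.2]
width: 0.502
gripper_force: 0.7
t 5.12 lane mm [-143.     1.2] z 34.7 psi deg -0.05 tilt -1.000 F [-1.8  1.4 -0.2] w 0.50
side carton lane mm [-58.2  -1.6] wh [94.2 63.1] yaw deg -0.20 n 390
wrist carton lane mm [-136.9    1.6] wh [51.  19.7] yaw deg -0.27 n 1292
clock: 6.48
position: [0.362, 0.3665, 0.1545]
ee_rot: [-0.046, 3.141, 0.002]
force: [-0.4, -1.2, -0.7]
width: 0.499
gripper_force: 0.0
t 6.47 lane mm [-232.3  215.7] z 154.5 psi deg 0.15 tilt -1.000 F [-0.4 -1.2 -0.7] w 0.50
carton lane mm [-78.8  -3. ] wh [101.1  90.1] yaw deg 4.82 n 1259
side carton lane mm [-78.2  -2.3] wh [104.3  97.2] yaw deg 4.31 n 715
wrist carton lane mm [-130.8   17.4] wh [ 1.3 19.2] yaw deg 6.55 n 61
```

The true state after that push is (-78.8, -3.0) mm, yaw +4.8°. A sideways nudge toward +y on the right side near the rear corner fixes both. I'll close the fingers and go around.

```bash
python3 -m creep '[[0,-0.9,0,0,0],[0,-1,0,0,0],[0,-1,0,0,0],[0,-1,0,0,0],[0,-1,0,0,0],[0,-1,0,0,0],[0,-1,0,0,0],[0,-1,0,0,0],[0,0,0,0,0]]'
python3 -m creep '[[-0.8,0,0,0,0],[-0.8,0,0,0,0],[-0.8,0,0,0,0],[-0.67,0,0,0,0],[0,0,0.7,0,0],[0,0,0.8,0,0],[0,0,0.8,0,0],[0,0,0.5,0,0],[0,0,0.2,0,0],[0,0,0,0,0]]'
python3 - <<'E'
from h import *
tool();carton()
E
```

```text
clock: 7.75
position: [0.3703, 0.0447, 0.1548]
ee_rot: [0.031, -3.141, 0.0]
force: [-0.0, 0.7, -0.2]
width: 0.005
gripper_force: 0.0
clock: 9.0
position: [0.4938, 0.0514, 0.0347]
ee_rot: [0.041, -3.141, -0.0]
force: [0.4, -0.4, -0.2]
width: 0.007
gripper_force: 0.0
t 9.00 lane mm [-109.  -102.9] z 34.7 psi deg -0.06 tilt -1.000 F [ 0.4 -0.4 -0.2] w 0.01
carton lane mm [-73.1  18.4] wh [84.4 50.8] yaw deg 2.82 n 493
```

```bash
python3 -m creep '[[0,0.3,0,0,0],[0,0.3,0,0,0],[0,0.1,0,0,0],[0,0.08,0,0,0],[0,0,0,0,0]]'
python3 -c "
from h import *
tool();carton();both()"
python3 -m creep '[[0,0.05,0,0,0],[0,0.05,0,0,0],[0,0.03,0,0,0],[0,0,0,0,0]]'
python3 - <<'E'
from h import *
tool();carton()
both("2")
a=cv2.imread("pics/side2.png");b=vision.get_image("top")["pixels"]
cv2.imwrite("pics/sw2.png",np.hstack([cv2.resize(a[100:310,180:460],(400,300)),cv2.resize(b[90:240,170:370],(400,300))]))
E
```

```text
clock: 9.68
position: [0.4932, 0.0827, 0.0347]
ee_rot: [0.042, -3.141, 0.0]
force: [-0.6, -0.3, 0.5]
width: 0.002
gripper_force: 0.0
t 9.68 lane mm [-108.8  -71.6] z 34.7 psi deg -0.03 tilt -1.000 F [-0.6 -0.3  0.5] w 0.00
carton lane mm [-37.8  43. ] wh [5.7 6. ] yaw deg -2.55 n 9
side carton lane mm [-35.3 -25.4] wh [45.  23.9] yaw deg -19.44 n 78
wrist carton lane mm [-101.3    5.6] wh [16.4 50.3] yaw deg 0.22 n 3417
clock: 10.32
position: [0.4927, 0.0875, 0.0346]
ee_rot: [0.041, -3.141, 0.001]
force: [-1.2, -3.5, 0.0]
width: 0.005
gripper_force: 1.3
t 10.32 lane mm [-109.1  -66.8] z 34.6 psi deg -0.05 tilt -1.000 F [-1.2 -3.5  0. ] w 0.01Traceback (most recent call last):
  File "<stdin>", line 2, in <module>
  File "h.py", line 26, in carton
    n,l,s,_=cv2.connectedComponentsWithStats(cv2.morphologyEx(m.astype(np.uint8),cv2.MORPH_OPEN,np.ones((3,3))));k=1+s[1:,4].argmax()
                                                                                                                     ~~~~~~~~~~~~~~^^
ValueError: attempt to get argmax of an empty sequence
```

Contact was made, with 3.5 N. I'll back off to see the carton fully.

```bash
python3 -m creep '[[0,-0.4,0,0,0],[0,-0.9,0,0,0],[0,-0.9,0,0,0],[0,-0.9,0,0,0],[0,-0.9,0,0,0],[0,0,0,0,0]]'
python3 -c "
from h import *
tool();carton();both()"
```

```text
clock: 11.12
position: [0.4974, -0.0765, 0.035]
ee_rot: [-0.032, 3.14, -0.002]
force: [-0.3, 0.2, -0.1]
width: 0.005
gripper_force: 0.0
t 11.12 lane mm [-108.8 -230.8] z 35.0 psi deg -0.37 tilt -1.000 F [-0.3  0.2 -0.1] w 0.01
carton lane mm [-78.5  -1.4] wh [100.4  90.7] yaw deg 3.18 n 1233
side carton lane mm [-91.   -2.4] wh [75.4 92.7] yaw deg 5.30 n 420
wrist attempt to get argmax of an empty sequence
```

```bash
python3 -m creep '[[0,0.9,0,0,0],[0,0.9,0,0,0],[0,0.9,0,0,0],[0,0.9,0,0,0],[0,0.3,0,0,0],[0,0,0,0,0]]'
python3 -c "
from h import *
tool()"
```

```text
clock: 12.02
position: [0.493, 0.0848, 0.0347]
ee_rot: [0.045, -3.141, -0.0]
force: [-0.5, -1.0, 0.1]
width: 0.006
gripper_force: 0.0
t 12.03 lane mm [-108.9  -69.5] z 34.7 psi deg 0.11 tilt -1.000 F [-0.5 -1.   0.1] w 0.01
```

```bash
python3 -m creep '[[0,0.06,0,0,0],[0,0.06,0,0,0],[0,0.06,0,0,0],[0,0,0,0,0]]'
python3 -c "
from h import *
tool()"
python3 -m creep '[[0,-0.4,0,0,0],[0,-0.9,0,0,0],[0,-0.9,0,0,0],[0,-0.9,0,0,0],[0,-0.9,0,0,0],[0,0,0,0,0]]'
python3 -c "
from h import *
tool();carton();carton()"
```

```text
clock: 12.52
position: [0.4928, 0.0903, 0.0347]
ee_rot: [0.04, -3.141, 0.001]
force: [-0.9, -2.5, 0.1]
width: 0.006
gripper_force: 1.3
t 12.53 lane mm [-109.  -64.] z 34.7 psi deg -0.09 tilt -1.000 F [-0.9 -2.5  0.1] w 0.01
clock: 13.28
position: [0.4971, -0.0734, 0.035]
ee_rot: [-0.032, 3.141, -0.002]
force: [-0.4, 0.5, 1.0]
width: 0.007
gripper_force: 0.0
t 13.28 lane mm [-109.1 -227.7] z 35.0 psi deg -0.38 tilt -1.000 F [-0.4  0.5  1. ] w 0.01
carton lane mm [-77.6   0.2] wh [101.5  90.6] yaw deg 1.78 n 1241
carton lane mm [-77.9   0.3] wh [101.2  89.8] yaw deg 2.26 n 1253
```

```bash
python3 -m creep '[[0.6,0,0,0,0.55],[0.6,0,0,0,0.55],[0.5,0,0,0,0.55],[0,0.8,0,0,0.55],[0,0.9,0,0,0.55],[0,0.9,0,0,0.55],[0,0.9,0,0,0.55],[0,0.9,0,0,0.55],[0,0.9,0,0,0.55],[0,0.4,0,0,0.55],[0,0,0,0,0.55]]'
python3 -c "
from h import *
tool();carton()"
```

```text
clock: 14.75
position: [0.423, 0.1581, 0.0347]
ee_rot: [-0.046, 3.141, 0.0]
force: [0.2, -0.4, 0.5]
width: 0.546
gripper_force: 0.0
t 14.75 lane mm [-176.9    5.7] z 34.7 psi deg 0.12 tilt -1.000 F [ 0.2 -0.4  0.5] w 0.55
carton lane mm [-76.4  -0.1] wh [99.6 89.1] yaw deg 2.23 n 699
```

```bash
python3 -m creep '[[0,-0.12,0,0,0.55],[-0.4,0,0,0,0.55],[-0.4,0,0,0,0.55],[-0.12,0,0,0,0.55],[-0.08,0,0,0,0.55],[-0.08,0,0,0,0.55],[-0.07,0,0,0,0.55],[0,0,0,0,0.55]]'
python3 -c "
from h import *
tool()"
python3 -m creep '[[0.4,0,0,0,0.55],[0.8,0,0,0,0.55],[0,0.8,0,0,0.55],[0,0.9,0,0,0.55],[0,0.9,0,0,0.55],[0,0.9,0,0,0.55],[0,0,0,0,0.55]]'
python3 -c "
from h import *
tool();carton();carton()"
```

```text
clock: 15.8
position: [0.4697, 0.1535, 0.0347]
ee_rot: [-0.041, 3.141, -0.0]
force: [-0.3, -0.5, -0.2]
width: 0.546
gripper_force: 0.5
t 15.80 lane mm [-130.4   -0.2] z 34.7 psi deg -0.06 tilt -1.000 F [-0.3 -0.5 -0.2] w 0.55
clock: 16.68
position: [0.4167, 0.2953, 0.0349]
ee_rot: [-0.048, 3.14, 0.003]
force: [-0.1, -0.1, -0.1]
width: 0.552
gripper_force: 0.0
t 16.68 lane mm [-179.5  143. ] z 34.9 psi deg 0.20 tilt -1.000 F [-0.1 -0.1 -0.1] w 0.55
carton lane mm [-69.9  -1.4] wh [100.5  89.7] yaw deg 0.19 n 1253
carton lane mm [-69.5  -1.5] wh [100.3  89.5] yaw deg 0.11 n 1243
```

```bash
python3 -m creep '[[0,-0.9,0,0,0.55],[0,-0.9,0,0,0.55],[0,-0.9,0,0,0.55],[0,-0.7,0,0,0.55],[0,-0.12,0,0,0.55],[0,0,0,0,0.55],[0,0,0,0,0.55]]'
python3 -c "
from h import *
tool()"
```

```text
clock: 17.65
position: [0.4214, 0.1524, 0.0348]
ee_rot: [-0.043, 3.141, 0.001]
force: [0.4, 0.0, -0.0]
width: 0.548
gripper_force: 0.0
t 17.65 lane mm [-178.7   -0. ] z 34.8 psi deg 0.01 tilt -1.000 F [ 0.4  0.  -0. ] w 0.55
```

```bash
python3 -m creep '[[-0.4,0,0,0,0.55],[-0.4,0,0,0,0.55],[-0.2,0,0,0,0.55],[-0.2,0,0,0,0.55],[-0.25,0,0,0,0.55],[-0.25,0,0,0,0.55],[-0.25,0,0,0,0.55],[-0.25,0,0,0,0.55],[-0.25,0,0,0,0.55],[-0.25,0,0,0,0.55],[-0.2,0,0,0,0.55],[0,0,0,0,0.55]]'
python3 - <<'E'
from h import *
tool()
im=vision.get_image("top");carton(cloud(im));s=vision.get_image("side");carton(cloud(s))
cv2.imwrite("pics/sw3.png",np.hstack([cv2.resize(s["pixels"][130:235,260:400],(400,300)),cv2.resize(im["pixels"][90:240,170:370],(400,300))]))
E
```

```text
clock: 19.15
position: [0.5387, 0.1546, 0.0349]
ee_rot: [-0.041, 3.14, 0.0]
force: [0.1, 0.2, 0.4]
width: 0.55
gripper_force: 0.0
t 19.15 lane mm [-61.4  -1. ] z 34.9 psi deg -0.06 tilt -1.000 F [0.1 0.2 0.4] w 0.55
carton lane mm [ 27.5 -32.7] wh [24.5 45.3] yaw deg -0.79 n 141
carton lane mm [23.1 -2.8] wh [94.3 54.5] yaw deg -0.08 n 329
```

View pics/sw3.png

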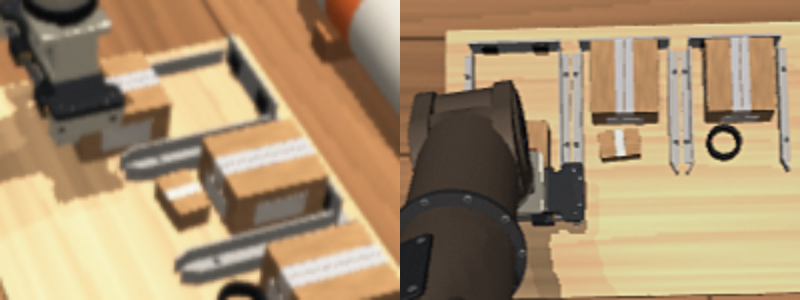

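The carton stands straight in the mouth, with clear gaps visible to both rails (side crop (120,130), top crop (537,150)). I'll carry on to a few mm short of home.

```bash
python3 -m creep '[[-0.2,0,0,0,0.55],[-0.25,0,0,0,0.55],[-0.25,0,0,0,0.55],[-0.25,0,0,0,0.55],[-0.25,0,0,0,0.55],[-0.25,0,0,0,0.55],[-0.25,0,0,0,0.55],[-0.25,0,0,0,0.55],[-0.25,0,0,0,0.55],[-0.2,0,0,0,0.55],[-0.2,0,0,0,0.55],[0,0,0,0,0.55]]'
python3 - <<'E'
from h import *
tool()
carton();both()
E
```

```text
clock: 20.75
position: [0.6428, 0.1571, 0.0347]
ee_rot: [-0.041, 3.139, -0.0]
force: [0.0, 0.2, -0.2]
width: 0.551
gripper_force: 0.0
t 20.75 lane mm [42.8 -1.2] z 34.7 psi deg -0.06 tilt -1.000 F [ 0.   0.2 -0.2] w 0.55
carton lane mm [135.8 -35.1] wh [21.9 32.3] yaw deg -0.76 n 100
side carton lane mm [132.2  -1. ] wh [46.8 95.8] yaw deg 4.41 n 254
wrist carton lane mm [47.  -0.5] wh [17.6 55.6] yaw deg 0.08 n 1870
```

```bash
python3 -m creep '[[-0.06,0,0,0,0.55],[-0.05,0,0,0,0.55],[-0.04,0,0,0,0.55],[0,0,0,0,0.55]]'
python3 -m creep '[[-0.03,0,0,0,0.55],[0,0,0,0,0.55]]'
python3 -c "
from h import *
tool()"
```

```text
clock: 21.4
position: [0.6472, 0.1575, 0.0347]
ee_rot: [0.041, -3.141, -0.0]
force: [-3.5, -0.6, 3.0]
width: 0.551
gripper_force: 2.0
clock: 21.65
position: [0.6486, 0.1575, 0.0347]
ee_rot: [-0.041, 3.141, 0.0]
force: [-3.7, 0.5, 2.0]
width: 0.55
gripper_force: 1.7
t 21.65 lane mm [48.6 -1. ] z 34.7 psi deg -0.04 tilt -1.000 F [-3.7  0.5  2. ] w 0.55
```

```bash
python3 -m creep '[[-0.03,0,0,0,0.55],[0,0,0,0,0.55]]'
python3 -m creep '[[-0.03,0,0,0,0.55],[0,0,0,0,0.55]]'
python3 -c "
from h import *
tool()"
```

```text
clock: 21.9
position: [0.65, 0.1575, 0.0347]
ee_rot: [-0.041, 3.141, 0.0]
force: [-2.7, 0.5, 1.2]
width: 0.552
gripper_force: 1.4
clock: 22.15
position: [0.6501, 0.1575, 0.0347]
ee_rot: [0.041, -3.14, -0.0]
force: [-7.0, -1.3, 3.6]
width: 0.55
gripper_force: 3.5
t 22.15 lane mm [50.1 -1. ] z 34.7 psi deg -0.04 tilt -1.000 F [-7.  -1.3  3.6] w 0.55
```

The force is up and the motion has stopped, so the carton is at the buffer. One more slight press to square it, then retreat and inspect.

```bash
python3 -m creep '[[-0.03,0,0,0,0.55],[-0.02,0,0,0,0.55],[0,0,0,0,0.55],[0,0,0,0,0.55]]'
python3 -m creep '[[0.2,0,0,0,0.55],[0.6,0,0,0,0.55],[0.8,0,0,0,0.55],[0.8,0,-0.5,0,0.55],[0.8,0,-0.8,0,0.55],[0.8,0,-0.8,0,0.55],[0.8,0,-0.8,0,0.55],[0.6,0,-0.5,0,0.55],[0,0,0,0,0.55]]'
python3 - <<'E'
from h import *
tool()
im=vision.get_image("top");carton(cloud(im));s=vision.get_image("side");carton(cloud(s))
cv2.imwrite("pics/sw4.png",np.hstack([cv2.resize(s["pixels"][130:235,260:400],(400,300)),cv2.resize(im["pixels"][90:240,170:370],(400,300))]))
E
```

```text
clock: 22.65
position: [0.65, 0.1575, 0.0347]
ee_rot: [0.041, -3.136, 0.0]
force: [-15.1, -1.1, 12.3]
width: 0.549
gripper_force: 7.7
clock: 23.78
position: [0.4374, 0.1525, 0.1723]
ee_rot: [-0.043, 3.138, 0.004]
force: [0.1, 0.2, -0.3]
width: 0.55
gripper_force: 0.0
t 23.77 lane mm [-162.6   -0.3] z 172.3 psi deg 0.00 tilt -1.000 F [ 0.1  0.2 -0.3] w 0.55
carton lane mm [110.1  -1.5] wh [ 89.  102.5] yaw deg -0.25 n 1197
carton lane mm [110.5  -0.6] wh [ 97.  102.8] yaw deg -1.67 n 658
```

View pics/sw4.png

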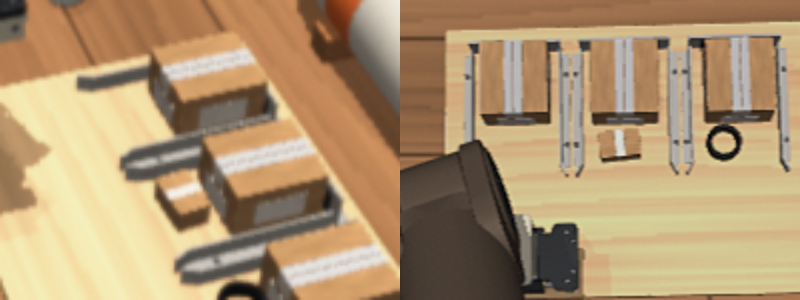

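The carton sits square at the stop (top crop (515,80), side crop (215,85)): lane (110, -1.5) mm, yaw about -0.2°, clear of both rails. The neighbouring cartons, tape and small box look unmoved, and the arm is clear.

```bash
python3 -c "
from cell import sign_off
print(sign_off())"
```

```text
the job is handed in; nothing more can be done
None
```

The carton is home against the end stop, measured at lane (110, -1.5) mm and about -0.2° yaw, with no sign in the images of it touching either rail; the job was handed in at about 24 s.

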